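Nest the bowls and hold a bread roll over them with the tongs

TASK

Breakfast at the van counter: there is little room, so first nest the three silicone bowls: the medium bowl in the large one and the small bowl in the medium one, each sitting level on the floor of the next. Then take up the kitchen tongs, close them on the bread roll, lift it off the board and bring it over the middle of the small bowl, clear above its rim, ready to be served; touch the roll with the tongs only, and leave the jam jar, pepper mill and kettle alone. Finish while holding: do not put the roll down or let go of the tongs.

Things in the scene. Friction and masses are not known exactly. Their poses are not given: they have to be found in the camera images.
- large_bowl: Large dark grey silicone bowl, 190 mm across, 58 mm high, base 132 mm across, 260 g. Origin: centre of its underside, z up. Like the others it has an upright rim band, 8 mm thick over the top 20 mm, then tapers to its base; walls and floor 5 mm thick. Stiff enough to be lifted by pinching the rim from above. It need not be moved.
- medium_bowl: Medium mid-grey silicone bowl, 138 mm across outside, 62 mm high, base 88 mm across, about 150 g, rim band 8 mm thick. Origin: centre of its underside, z up. Nested, its underside is 5 mm above the large bowl's underside and its rim stands 9 mm above the large bowl's rim.
- small_bowl: Small light grey silicone bowl, 90 mm across outside, 64 mm high, base 54 mm across, about 80 g, rim band 8 mm thick (74 mm across inside). Origin: centre of its underside, z up. Nested, its underside is 5 mm above the medium bowl's underside, its rim 7 mm above the medium bowl's rim and 74 mm above the counter.
- tongs: Steel spring kitchen tongs, 0.12 kg, lying on their side, 38 mm thick, arms side by side so that they close horizontally. Origin: below the hinge pin, at the underside as they lie; x along the middle line to the heads (ending at x = 206 mm; black hinge cap and wire ring behind to -38 mm), z up. A spring holds them open, so they must stay squeezed a little to be carried.
- tongs_grip (a point): Middle of the grips, 95 mm from the hinge, 19 mm above the tongs' underside. Black rubber sleeves on both arms, 70 mm long, 24 mm tall, 58 mm over their outsides when open and nearly parallel. The spring pushes out with 6 to 8 N. At 54 mm they carry well, heads still 68 mm apart; at about 45 mm the heads reach the roll. The tongs' centre of mass is 5 mm nearer the hinge.
- tongs_jaws (a point): Middle of the space between the two heads, on the middle line, 178 mm from the hinge and 19 mm above the tongs' underside. The scoop-shaped heads are 56 mm long and 38 mm tall; open, their inner faces are 76 mm apart here (86 mm over the outsides; 71 mm inside at the tips) and they shut by about 1.9 mm for each mm that the grips are squeezed.
- tongs_left: The tongs' arm with its head on their +y side, 206 mm long. Origin at the hinge, at the tongs' underside; same axes as the tongs when open. Squeezing turns it inward, clockwise seen from above as the tongs lie: about 0.065 rad when the heads touch the bread roll, at most 0.16 rad. Both arms move alike.
- tongs_right: The tongs' other arm, on their -y side, the mirror image.
- roll: Small round bread roll, golden brown with a pale cross on top, 52 mm across and 44 mm high, about 35 g, standing on the board. Widest from 14 to 24 mm above its underside. Origin: centre of its underside, z up.
- roll_mid (a point): Middle of the bread roll at its widest, 20 mm above its underside.
- board: Dark wooden breakfast board, fixed to the counter, 130 x 290 mm and 15 mm thick. Origin: centre of its underside; x across its short side, pointing away from the robot, y along its long side. The roll stands near one end and the jam jar near the other, at least 120 mm apart.
- jam_jar: Amber jam jar with a red lid, 48 mm across, 62 mm high, standing on the board. Origin: centre of its underside. Leave it alone.
- pepper_mill: Wooden pepper mill, 56 mm across, 168 mm high. Origin: centre of its underside. Leave it alone.
- kettle: Stainless tea kettle, 168 mm across, 196 mm high over its handle, spout along its +x reaching 130 mm from its middle. Origin: centre of its underside. Leave it alone.
There are look-alikes about, which are no part of the job. Leave any red look-alike of the large_bowl alone.

How it is judged:
By the outcome, as a careful person would: the job done as asked, in the order asked, and still so for the second after the job is handed in, while the arm keeps its last pose, push and grip.
It also fails if it takes over 72 s, if anything falls off the work surface, if the arm or the gripper's body presses on something with over 40 N, if the wrist force passes 120 N, or if a joint passes its speed limit or range.

ROBOT

A 6-joint arm with a two-finger parallel gripper is mounted at the origin on the work surface. World frame = base frame: x ahead of the robot, y to its left, z up, the work surface at z = 0. Lengths are in m, angles in rad, forces in N, time in s.
With the tool pointing down it reaches from about 0.35 to 0.975 m from the base axis. Payload 17.4 kg.
Tool frame: the origin (TCP) lies at the very end of the fingers, on their centre line; the grasp point (between the pads) lies 19 mm behind it (arm.grip_point_offset is the distance from the TCP to the grasp point, in m); x points along the fingers, y is the direction in which the jaws open and shut, and the axes are right-handed (so a half turn about x gives the same grasp; the last joint's range is limited). The gripper opens to 85 mm and grips with 20 to 120 N. Pads are 22 mm wide; open, the fingers measure 114 mm over their backs; the gripper's body (76 mm by 85 mm) begins 54 mm behind the grasp point. The pads swing forward as they close: fully open they stand 13 mm farther back than shut.
Start: joints at [1.176, 0.116, 1.442, -0, 1.584, -0.038], TCP at [0.236, 0.632, 0.231] pointing down, gripper open.
Joint ranges: [-2.83, 2.83], [-0.83, 2.19], [0.07, 2.5], [-1.14, 4.28], [0.01, 3], [-2.97, 2.97]. Speed limits (rad/s): [1.89, 1.89, 2.22, 3.14, 3.14, 3.14].

INTERFACE

Orientations are given as a 3x3 rotation matrix whose columns are the frame's x, y, z axes.
In Python, from rig import sensors, cams, sign_off, arm gives the robot as it stands. The module is installed in compiled form; this text tells all that it offers.
- The arm moves only by the tool apply_moves, never from a script. Its argument "rows" is one flat list of numbers, 6 for each row, row after row: the shift along the tool's x, y, z in units of 40 mm (1.0 is 40 mm), then the turn, a rotation vector about the tool's x, y, z in degrees. In form: [x, y, z, wx, wy, wz, x, y, z, wx, wy, wz, ...]. A call has 1 to 10 rows; each row is the pose to reach, as a shift and turn from the pose measured when the call began, along the tool's axes at that moment; what a row does not reach only later rows make up. A row lasts 1/10 s, in which the tool goes at most 50 mm and 8.59 degrees, less where a joint would pass 70% of its speed; a pose out of reach is approached as far as the arm can. A call with a gripper value outside its range is refused whole. "claw" is the finger opening in mm, from 0 to 85.4, set as the call begins (left out, the last holds). The fingers move at their own pace and stop on an object; "grip_force" is the grip in N (left out, the last holds). Time passes only in rows, so rows that repeat a pose let the fingers close. It gives the time, the measured TCP pose, the force and the opening at its end, in the units of the state.
- sensors.sense(): the state, without advancing time (a new reading comes with each control period).
- cams.capture(name): name is "side" or "top"; returns a dict with "color" (420x560x3 uint8, blue, green, red), "depth" (420x560 float32, m along the optical axis (not along the pixel's ray), 0 where there is no reading), "fx", "fy", "cx", "cy" (pixels), "k1" (the pictures are not rectified: a ray, as slopes to the right and down, at radius r is drawn at 1 + k1 r^2 times it, then the intrinsics apply), "rvec" (rotation vector, rad) and "tvec" (3), from world to camera coordinates, as OpenCV has them. Camera axes: x right, y down, z forward; pixel columns grow to the right and rows downward; lengths in m; the calibration is good to about 2 mm. A picture is of the moment at which its call begins.
- sign_off(): hands the job in, once; it reports no verdict.
The state is a dict: "t": time; "joints": joint angles; "dq": joint speeds; "effort": joint torques, N m; "ee_pos": TCP position; "tool_rot": TCP orientation; "ft_force": force on the tool from outside, world axes, zero at the start; "torque": the same for the moment, N m; "gripper_width": opening from 0.0 (shut) to 1.0 (fully open).
Only numpy, scipy, OpenCV 4.12 (cv2) and the standard library are available. Lean on these libraries where they do the work, as an engineer would, in place of code of your own. Each camera call takes 0.05 s, during which the arm holds its last target. There are 200 camera calls.

## Working session

There is one attempt and no reset: what is moved stays moved. The work goes in short steps, Python scripts to look and compute and a tool call to move; the robot and the scene stay as the last step left them, time stands still between calls to the robot, and variables do not carry over. Pictures are saved under pics/ and viewed, about 8 in all and at most 12, crops included, and the job is handed in when it is done.

Besides the shell and the picture viewer there is one more tool, called after "Call:" in YAML: its name, and indented under it one key for each argument. apply_moves: Moves the arm, as the interface text tells. Its arguments: {"type":"object","properties":{"rows":{"type":"array"},"claw":{"type":"number"},"grip_force":{"type":"number"}},"required":["rows"]}

```bash
mkdir -p pics
cat > h.py <<'E'
import numpy as np, cv2
from rig import sensors, cams, arm, sign_off
def cap(n):
    c=cams.capture(n); c['R']=cv2.Rodrigues(np.array(c['rvec'],float))[0]; c['t']=np.array(c['tvec'],float).ravel(); return c
def rays(c,uv):
    uv=np.asarray(uv,float).reshape(-1,2)
    d=np.stack([(uv[:,0]-c['cx'])/c['fx'],(uv[:,1]-c['cy'])/c['fy']],1); s=d.copy()
    for _ in range(20): s=d/(1+c['k1']*(s**2).sum(1,keepdims=True))
    return np.c_[s,np.ones(len(s))]
def plane(c,uv,z):
    r=rays(c,uv)@c['R']; o=-c['R'].T@c['t']
    return o+r*((z-o[2])/r[:,2])[:,None]
def cloud(c):
    H,W=c['depth'].shape; v,u=np.mgrid[:H,:W]
    r=rays(c,np.c_[u.ravel(),v.ravel()])*c['depth'].reshape(-1,1)
    P=((r-c['t'])@c['R']); P[c['depth'].ravel()==0]=np.nan
    return P.reshape(H,W,3)
def proj(c,P):
    q=np.asarray(P,float).reshape(-1,3)@c['R'].T+c['t']; s=q[:,:2]/q[:,2:]
    s=s*(1+c['k1']*(s**2).sum(1,keepdims=True)); return s*[c['fx'],c['fy']]+[c['cx'],c['cy']]
E
python3 - <<'E'
from h import *
for n in('top','side'):
    c=cap(n); cv2.imwrite(f'pics/{n}1.png',c['color']); print(n,c['fx'],c['k1'],-c['R'].T@c['t'],c['R'].round(2).tolist()); np.save(n+'1.npy',cloud(c))
s=sensors.sense(); print(s, arm.grip_point_offset)
E
```

```text
top 459.37274846227734 -0.13996384239794468 [0.37097681 0.03534832 1.71825459] [[-0.0, -1.0, 0.01], [-1.0, 0.0, -0.06], [0.06, -0.01, -1.0]]
side 509.0441817686991 0.012836401157443595 [-0.1278184  -0.68961692  1.17184132] [[0.79, -0.62, 0.02], [-0.46, -0.6, -0.65], [0.42, 0.51, -0.76]]
{'t': 0.1, 'joints': array([ 1.17619753e+00,  1.16425798e-01,  1.44217193e+00, -1.94339329e-05,
        1.58404441e+00, -3.77915260e-02]), 'dq': array([ 0.00082786, -0.00115783, -0.00344876, -0.00226938, -0.00041803,
       -0.00085919]), 'effort': array([ 1.88586862e-03, -7.33667564e+01, -6.33789897e+01,  3.71547333e-05,
        5.31694372e-03, -2.07520605e-05]), 'ee_pos': array([0.23570777, 0.63232121, 0.23066073]), 'tool_rot': array([[-3.85521133e-04,  3.49284405e-01,  9.37016679e-01],
       [-9.76299298e-04,  9.37016170e-01, -3.49284617e-01],
       [-9.99999449e-01, -1.04946533e-03, -2.02334162e-05]]), 'ft_force': array([ 0.58585309, -0.15212398, -0.42456617]), 'torque': array([ 0.02723095, -0.02436421, -0.02019244]), 'gripper_width': 1.00284911418792} 0.0187
```

View pics/top1.png

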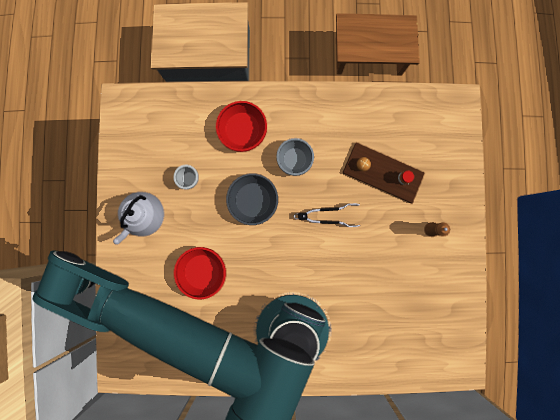

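View pics/side1.png

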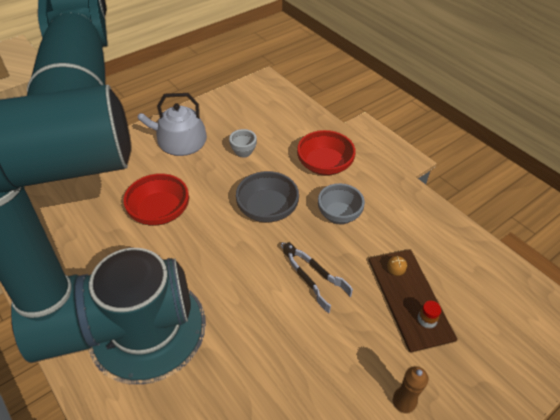

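The top view shows the small bowl at (186,177), medium (295,157), large (251,199), tongs hinge (303,215) with heads near (357,215), roll (364,163), jar (407,177), mill (437,229) and kettle (141,214). The side view agrees. Next I measure.

```bash
cat >> h.py <<'E'
from scipy.optimize import least_squares
def bowl(cs,xy,r,h):
    """rim-top points from clouds (dict/list of HxWx3), circle fit of fixed outer radius around rim mean radius"""
    Q=[]
    for P in cs:
        P=P.reshape(-1,3); d=np.hypot(P[:,0]-xy[0],P[:,1]-xy[1])
        Q.append(P[(d<r+.03)&(abs(P[:,2]-h)<.005)])
    out=[]
    for q in Q:
        f=lambda p:np.hypot(q[:,0]-p[0],q[:,1]-p[1])-p[2]
        s=least_squares(f,[*xy,r-.004],loss='soft_l1',f_scale=.003); out.append((s.x.round(4),len(q),np.median(q[:,2]).round(4)))
    return out
E
python3 - <<'E'
from h import *
T,S=np.load('top1.npy'),np.load('side1.npy')
for n,uv,r,h in(('L',(251,199),.095,.058),('M',(295,157),.069,.062),('S',(186,177),.045,.064)):
    p=T[uv[1],uv[0]]; print(n,p.round(3),bowl([T,S],p[:2],r,h))
for n,uv in(('roll',(364,163)),('jar',(407,177)),('mill',(437,229)),('kettle',(141,214))):print(n,T[uv[1],uv[0]].round(3))
import itertools
for nm,P in(('T',T),('S',S)):
    P=P.reshape(-1,3)
    for n,uv,z0,z1,R in(('roll',(364,163),.025,.065,.05),):
        p=T[uv[1],uv[0]]; q=P[(np.hypot(*(P[:,:2]-p[:2]).T)<R)&(P[:,2]>z0)]; print(nm,n,q.mean(0).round(4),q.min(0).round(4),q.max(0).round(4))
    p=T[215,303]; q=P[(P[:,0]>p[0]-.09)&(P[:,0]<p[0]+.08)&(P[:,1]<p[1]+.06)&(P[:,1]>p[1]-.25)&(P[:,2]>.012)&(P[:,2]<.06)]
    print(nm,'tongs',len(q),q.min(0).round(3),q.max(0).round(3),p.round(3))
    # heads: far end
    r=cv2.minAreaRect(q[:,:2].astype(np.float32)*1000); print(r, np.percentile(q[:,2],[50,90,99]))
    for a in np.arange(0,.26,.02):
        s=q[(q[:,1]<q[:,1].max()-a)&(q[:,1]>q[:,1].max()-a-.02)]
        if len(s):print(' y',s[:,1].mean().round(3),'x',np.percentile(s[:,0],[0,50,100]).round(3),'z',s[:,2].max().round(3))
# board
P=T; m=(abs(P[...,2]-.015)<.006)&(P[...,1]<-.1)&(P[...,0]>.55); m=cv2.morphologyEx(m.astype('uint8'),cv2.MORPH_OPEN,np.ones((5,5)))
q=P[m>0]; print(cv2.minAreaRect(q[:,:2].astype(np.float32)*1000))
E
```

```text
L [0.492 0.151 0.01 ] [(array([0.4903, 0.1451, 0.0908]), 271, np.float64(0.0577)), (array([0.4879, 0.1451, 0.0905]), 470, np.float64(0.0577))]
M [ 0.651 -0.014  0.006] [(array([ 0.6453, -0.0117,  0.065 ]), 204, np.float64(0.0613)), (array([ 0.6427, -0.0116,  0.0647]), 342, np.float64(0.0617))]
S [0.576 0.396 0.01 ] [(array([0.5721, 0.3864, 0.041 ]), 124, np.float64(0.0631)), (array([0.5697, 0.3876, 0.0407]), 171, np.float64(0.0633))]
roll [ 0.62  -0.265  0.061]
jar [ 0.566 -0.419  0.079]
mill [ 0.376 -0.506  0.142]
kettle [0.433 0.531 0.123]
T roll [ 0.6199 -0.2651  0.0511] [ 0.5969 -0.291   0.0264] [ 0.6446 -0.2423  0.0672]
T tongs 345 [ 0.365 -0.291  0.012] [0.506 0.002 0.046] [ 0.431 -0.041  0.044]
((431.9205017089844, -141.9478302001953), (290.55859375, 140.6251220703125), 87.04325103759766) [0.03074031 0.03896839 0.0450408 ]
 y -0.012 x [0.421 0.428 0.439] z 0.025
 y -0.03 x [0.402 0.428 0.443] z 0.045
 y -0.048 x [0.416 0.429 0.442] z 0.046
 y -0.067 x [0.365 0.43  0.506] z 0.033
 y -0.087 x [0.405 0.413 0.453] z 0.035
 y -0.109 x [0.402 0.431 0.457] z 0.039
 y -0.128 x [0.402 
[... 476 characters left out ...]
95654297, 242.16162109375), 0.7618124485015869) [0.0286557  0.03753306 0.04092853]
 y -0.017 x [0.415 0.422 0.437] z 0.039
 y -0.037 x [0.414 0.421 0.44 ] z 0.043
 y -0.056 x [0.408 0.429 0.45 ] z 0.041
 y -0.076 x [0.404 0.442 0.452] z 0.036
 y -0.097 x [0.402 0.445 0.457] z 0.036
 y -0.117 x [0.399 0.411 0.456] z 0.036
 y -0.136 x [0.397 0.446 0.46 ] z 0.036
 y -0.157 x [0.398 0.41  0.458] z 0.036
 y -0.176 x [0.397 0.451 0.463] z 0.034
 y -0.197 x [0.389 0.461 0.474] z 0.043
 y -0.217 x [0.385 0.467 0.475] z 0.04
 y -0.237 x [0.386 0.394 0.474] z 0.044
 y -0.248 x [0.389 0.395 0.471] z 0.038
((603.313720703125, -292.5018615722656), (176.09701538085938, 78.75519561767578), 66.081298828125)
```

```bash
cat >> h.py <<'E'
def to(*ts,psi=None):
    """print rows (shift units, turn about tool x) from the present pose to targets, tool down at yaw psi deg"""
    s=sensors.sense(); R=np.array(s['tool_rot']); p=np.array(s['ee_pos'])
    now=np.degrees(np.arctan2(R[1,1],R[0,1])); a=np.radians(now if psi is None else psi)
    G=np.array([[0,np.cos(a),np.sin(a)],[0,np.sin(a),-np.cos(a)],[-1,0,0]])
    w=np.degrees(cv2.Rodrigues(R.T@G)[0].ravel())
    print('t',s['t'],'pos',p.round(4),'yaw',now.round(1),'F',np.round(s['ft_force'],1),'w',round(s['gripper_width']*85.4,1))
    for t in ts: print(t,'->',(R.T@(np.array(t)-p)/.04).round(3),'turn',w.round(1))
E
python3 -c "
from h import *
to((.5,.15,.28),(.6213,-.0726,.28),(.6213,-.0726,.12),(.6213,-.0726,.046))"
```

```text
t 0.1 pos [0.2357 0.6323 0.2307] yaw 69.6 F [ 0.6 -0.2 -0.4] w 85.6
(0.5, 0.15, 0.28) -> [-1.224 -8.992 10.403] turn [-0.  -0.   0.1]
(0.6213, -0.0726, 0.28) -> [ -1.22  -13.147  15.188] turn [-0.  -0.   0.1]
(0.6213, -0.0726, 0.12) -> [  2.78  -13.143  15.188] turn [-0.  -0.   0.1]
(0.6213, -0.0726, 0.046) -> [  4.63  -13.141  15.188] turn [-0.  -0.   0.1]
```

Call:
apply_moves:
  rows: [-1.2,-0.5,0.6,0,0,0,-1.2,-9,10.4,0,0,0,-1.2,-9,10.4,0,0,0,-1.2,-9,10.4,0,0,0,-1.2,-9,10.4,0,0,0,-1.2,-9,10.4,0,0,0,-1.2,-9,10.4,0,0,0,-1.2,-9,10.4,0,0,0,-1.2,-9,10.4,0,0,0,-1.2,-9,10.4,0,0,0]
  claw: 36
  grip_force: 60

```text
t: 1.1
ee_pos: [0.4654, 0.2116, 0.2781]
tool_rot: [[-0.0, 0.349, 0.937], [-0.001, 0.937, -0.349], [-1.0, -0.001, 0.0]]
ft_force: [0.8, 0.1, 0.4]
gripper_width: 0.423
```

```bash
python3 -c "
from h import *
to((.6213,-.0726,.28),(.6213,-.0726,.12),(.6213,-.0726,.046))"
```

```text
t 1.1 pos [0.4654 0.2116 0.2781] yaw 69.6 F [0.8 0.1 0.4] w 36.2
(0.6213, -0.0726, 0.28) -> [-0.041 -5.296  6.133] turn [0.  0.  0.1]
(0.6213, -0.0726, 0.12) -> [ 3.959 -5.293  6.133] turn [0.  0.  0.1]
(0.6213, -0.0726, 0.046) -> [ 5.809 -5.291  6.133] turn [0.  0.  0.1]
```

Call:
apply_moves:
  rows: [0,-5.3,6.13,0,0,0,0,-5.3,6.13,0,0,0,0,-5.3,6.13,0,0,0,0,-5.3,6.13,0,0,0,0,-5.3,6.13,0,0,0,0,-5.3,6.13,0,0,0,0,-5.3,6.13,0,0,0,0,-5.3,6.13,0,0,0,2,-5.3,6.13,0,0,0,3.5,-5.3,6.13,0,0,0]

```text
t: 2.1
ee_pos: [0.6213, -0.0725, 0.1781]
tool_rot: [[0.002, 0.349, 0.937], [-0.001, 0.937, -0.349], [-1.0, -0.0, 0.003]]
ft_force: [1.3, 0.8, -1.2]
gripper_width: 0.418
```

```bash
python3 -c "
from h import *
to((.6213,-.0726,.28),(.6213,-.0726,.12),(.6213,-.0726,.046))
S=cap('side');T=cap('top')
cv2.imwrite('pics/a2.png',cv2.resize(S['color'][100:310,220:500],None,fx=2,fy=2))
print(bowl([cloud(T),cloud(S)],(.644,-.012),.069,.062))"
```

```text
t 2.1 pos [ 0.6213 -0.0725  0.1781] yaw 69.6 F [ 1.3  0.8 -1.2] w 35.7
(0.6213, -0.0726, 0.28) -> [-2.549e+00 -2.000e-03  7.000e-03] turn [0.  0.1 0. ]
(0.6213, -0.0726, 0.12) -> [ 1.451e+00 -1.000e-03 -3.000e-03] turn [0.  0.1 0. ]
(0.6213, -0.0726, 0.046) -> [ 3.301e+00 -1.000e-03 -8.000e-03] turn [0.  0.1 0. ]
[(array([ 0.6455, -0.0119,  0.065 ]), 120, np.float64(0.0612)), (array([ 0.643 , -0.0113,  0.0648]), 324, np.float64(0.0617))]
```

View pics/a2.png

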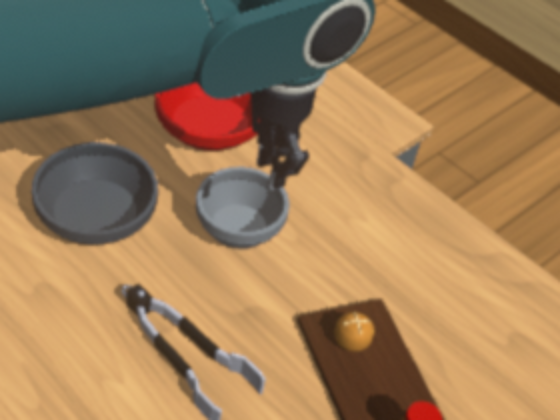

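The crop shows the fingers above the medium bowl's near-right rim at (285,165), as planned. Next I descend and pinch.

Call:
apply_moves:
  rows: [1,0,0,0,0,0,2,0,0,0,0,0,2.8,0,0,0,0,0,3.3,0,0,0,0,0,3.3,0,0,0,0,0,3.3,0,0,0,0,0]

```text
t: 2.8
ee_pos: [0.6179, -0.0715, 0.0418]
tool_rot: [[-0.008, 0.349, 0.937], [0.001, 0.937, -0.349], [-1.0, -0.002, -0.008]]
ft_force: [-0.0, 0.2, 0.5]
gripper_width: 0.419
```

Call:
apply_moves:
  rows: [0,0,0,0,0,0,0,0,0,0,0,0,0,0,0,0,0,0,0,0,0,0,0,0,0,0,0,0,0,0,0,0,0,0,0,0]
  claw: 0

```text
t: 3.4
ee_pos: [0.6191, -0.0715, 0.0444]
tool_rot: [[-0.005, 0.348, 0.937], [0.0, 0.937, -0.348], [-1.0, -0.001, -0.005]]
ft_force: [-0.8, 1.7, 9.6]
gripper_width: 0.079
```

```bash
python3 -c "
from h import *
to((.467,.084,.2))"
```

```text
t 3.4 pos [ 0.6191 -0.0715  0.0444] yaw 69.6 F [-0.8  1.7  9.6] w 6.7
(0.467, 0.084, 0.2) -> [-3.871  2.314 -4.938] turn [-0.  -0.3  0.1]
```

Call:
apply_moves:
  rows: [-0.3,0,0,0,0,0,-0.8,0,0,0,0,0,-1.4,0,0,0,0,0,-2,0,0,0,0,0,-2.6,0,0,0,0,0,-3,0,0,0,0,0,-3,0,0,0,0,0,-3,0,0,0,0,0]

```text
t: 4.2
ee_pos: [0.6196, -0.0716, 0.164]
tool_rot: [[-0.005, 0.348, 0.937], [0.0, 0.937, -0.348], [-1.0, -0.001, -0.005]]
ft_force: [-0.0, -1.1, -1.5]
gripper_width: 0.076
```

```bash
cat >> h.py <<'E'
def held(xy,rim,r,c=None):
    """fit plane and circle to rim points of a held bowl: points near the top edge from both clouds"""
    for n in('top','side'):
        P=cloud(cap(n)).reshape(-1,3); d=np.hypot(P[:,0]-xy[0],P[:,1]-xy[1])
        q=P[(d<r+.008)&(d>r-.018)&(abs(P[:,2]-rim)<.012)]
        A=np.c_[q[:,:2]-np.array(xy),np.ones(len(q))]
        k=np.linalg.lstsq(A,q[:,2],rcond=None)[0]
        for _ in range(4):
            e=q[:,2]-A@k; m=abs(e)<.003; k=np.linalg.lstsq(A[m],q[m,2],rcond=None)[0] if m.sum()>10 else k
        qq=q[m]; s=least_squares(lambda p:np.hypot(qq[:,0]-p[0],qq[:,1]-p[1])-r+.004,xy,loss='soft_l1',f_scale=.003).x
        print(n,'n',m.sum(),'centre',s.round(4),'rim z',k[2].round(4),'slope',k[:2].round(3))
E
python3 -c "
from h import *
to((.467,.084,.2)); p=sensors.sense()['ee_pos']; held((p[0]+.0227,p[1]+.0609),p[2]+.0165,.069)
S=cap('side');cv2.imwrite('pics/a3.png',cv2.resize(S['color'][70:310,220:500],None,fx=2,fy=2))
"
```

```text
t 4.2 pos [ 0.6196 -0.0716  0.164 ] yaw 69.6 F [-0.  -1.1 -1.5] w 6.5
(0.467, 0.084, 0.2) -> [-0.879  2.316 -4.935] turn [-0.  -0.3  0.1]
top n 102 centre [ 0.644  -0.0109] rim z 0.1799 slope [0.002 0.016]
side n 195 centre [ 0.6419 -0.0115] rim z 0.1791 slope [-0.012  0.008]
```

View pics/a3.png

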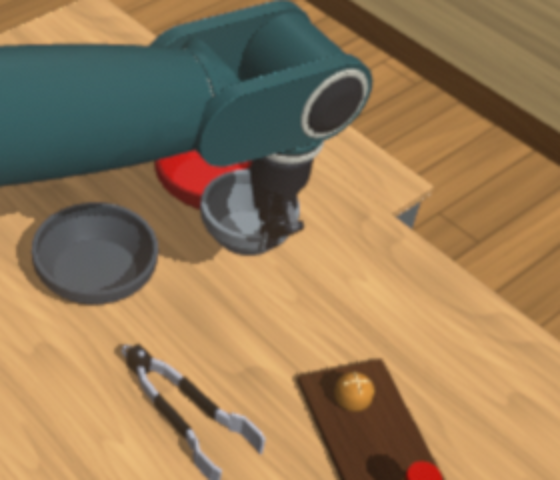

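The crop shows the medium bowl lifted level in the gripper at (250,210). Next I carry it over the large bowl.

Call:
apply_moves:
  rows: [0,0.2,-0.5,0,0,0,0,0.6,-1.3,0,0,0,0,1.1,-2.3,0,0,0,0,1.6,-3.4,0,0,0,0,2,-4.3,0,0,0,0,2.25,-4.85,0,0,0,0,2.32,-4.98,0,0,0,0,2.32,-4.98,0,0,0,0,2.32,-4.98,0,0,0]

```text
t: 5.25
ee_pos: [0.4652, 0.0845, 0.1637]
tool_rot: [[-0.007, 0.349, 0.937], [0.0, 0.937, -0.349], [-1.0, -0.002, -0.007]]
ft_force: [0.4, 0.2, -1.3]
gripper_width: 0.078
```

```bash
python3 -c "
from h import *
to((.4656,.0845,.09),(.4656,.0845,.0515)); p=sensors.sense()['ee_pos']; held((p[0]+.0237,p[1]+.0607),p[2]+.0155,.069)"
```

```text
t 5.25 pos [0.4652 0.0845 0.1637] yaw 69.6 F [ 0.4  0.2 -1.3] w 6.7
(0.4656, 0.0845, 0.09) -> [1.843 0.008 0.021] turn [-0.  -0.4  0.1]
(0.4656, 0.0845, 0.0515) -> [2.805 0.01  0.028] turn [-0.  -0.4  0.1]
top n 89 centre [0.4893 0.1445] rim z 0.181 slope [-0.006 -0.035]
side n 206 centre [0.4879 0.1438] rim z 0.1793 slope [-0.014  0.003]
```

Call:
apply_moves:
  rows: [0.5,0,0,0,0,0,1.1,0,0,0,0,0,1.7,0,0,0,0,0,2.2,0,0,0,0,0,2.5,0,0,0,0,0,2.7,0,0.02,0,0,0,2.77,0,0.02,0,0,0,2.77,0,0.02,0,0,0]

```text
t: 6.15
ee_pos: [0.4655, 0.084, 0.0532]
tool_rot: [[-0.007, 0.349, 0.937], [0.001, 0.937, -0.349], [-1.0, -0.002, -0.007]]
ft_force: [0.3, 0.3, -1.7]
gripper_width: 0.075
```

Call:
apply_moves:
  rows: [0,0,0,0,0,0,0,0,0,0,0,0,0,0,0,0,0,0]
  claw: 11

```text
t: 6.45
ee_pos: [0.4659, 0.084, 0.0538]
tool_rot: [[-0.006, 0.349, 0.937], [0.001, 0.937, -0.349], [-1.0, -0.002, -0.006]]
ft_force: [-0.3, 0.6, 0.3]
gripper_width: 0.126
```

Call:
apply_moves:
  rows: [-0.2,0,0,0,0,0,-0.6,0,0,0,0,0,-1.2,0,0,0,0,0,-2.2,0,0,0,0,0,-3.2,0,0,0,0,0,-4,0,0,0,0,0,-4,0,0,0,0,0]

```text
t: 7.15
ee_pos: [0.4681, 0.0841, 0.2194]
tool_rot: [[0.001, 0.349, 0.937], [0.002, 0.937, -0.349], [-1.0, 0.002, 0.0]]
ft_force: [0.7, 0.4, -0.5]
gripper_width: 0.129
```

```bash
python3 -c "
from h import *
P=[cloud(cap('top')),cloud(cap('side'))]
print('M',bowl(P,(.489,.145),.069,.067)); print('S',bowl(P,(.571,.387),.045,.064))
to((.5564,.3486,.2),(.5564,.3486,.12),(.5564,.3486,.048),psi=69.6)"
```

```text
M [(array([0.5017, 0.1435, 0.0768]), 51, np.float64(0.0655)), (array([0.4876, 0.1434, 0.0651]), 350, np.float64(0.0663))]
S [(array([0.5719, 0.3869, 0.041 ]), 114, np.float64(0.0629)), (array([0.5693, 0.3875, 0.0404]), 108, np.float64(0.0638))]
t 7.25 pos [0.467  0.0839 0.2147] yaw 69.6 F [-0.1 -0.4 -1. ] w 10.6
(0.5564, 0.3486, 0.2) -> [ 0.362  6.981 -0.217] turn [-0.  -0.3  0. ]
(0.5564, 0.3486, 0.12) -> [ 2.362  6.983 -0.207] turn [-0.  -0.3  0. ]
(0.5564, 0.3486, 0.048) -> [ 4.162  6.984 -0.199] turn [-0.  -0.3  0. ]
```

Call:
apply_moves:
  rows: [0.2,0.8,0,0,0,0,0.3,2,-0.1,0,0,0,0.36,3.2,-0.2,0,0,0,0.36,4.4,-0.2,0,0,0,0.36,5.6,-0.2,0,0,0,0.36,6.6,-0.22,0,0,0,0.36,6.98,-0.22,0,0,0,1,6.98,-0.21,0,0,0,1.8,6.98,-0.21,0,0,0,2,6.98,-0.21,0,0,0]
  claw: 36

```text
t: 8.25
ee_pos: [0.5547, 0.3474, 0.1297]
tool_rot: [[-0.01, 0.349, 0.937], [-0.002, 0.937, -0.349], [-1.0, -0.006, -0.009]]
ft_force: [0.3, -0.6, -0.4]
gripper_width: 0.419
```

```bash
python3 -c "
from h import *
to((.5564,.3488,.048),psi=69.6)"
```

```text
t 8.25 pos [0.5547 0.3474 0.1297] yaw 69.6 F [ 0.3 -0.6 -0.4] w 35.8
(0.5564, 0.3488, 0.048) -> [2.042 0.059 0.046] turn [-0.1 -0.5  0.3]
```

Call:
apply_moves:
  rows: [0.5,0.05,0.04,0,-0.4,0,1,0.05,0.04,0,-0.4,0,1.5,0.06,0.045,0,-0.4,0,1.9,0.06,0.045,0,-0.4,0,2.04,0.06,0.045,0,-0.4,0,2.04,0.06,0.045,0,-0.4,0]

```text
t: 8.85
ee_pos: [0.5562, 0.3485, 0.0478]
tool_rot: [[-0.004, 0.35, 0.937], [-0.005, 0.937, -0.35], [-1.0, -0.007, -0.002]]
ft_force: [-0.3, 0.5, 0.1]
gripper_width: 0.417
```

Call:
apply_moves:
  rows: [0,0,0,0,0,0,0,0,0,0,0,0,0,0,0,0,0,0,0,0,0,0,0,0,0,0,0,0,0,0]
  claw: 0

```text
t: 9.35
ee_pos: [0.5566, 0.3488, 0.0491]
tool_rot: [[-0.003, 0.349, 0.937], [-0.004, 0.937, -0.349], [-1.0, -0.005, -0.001]]
ft_force: [-2.2, -1.4, 6.2]
gripper_width: 0.082
```

Call:
apply_moves:
  rows: [-0.3,0,0,0,0,0,-0.8,0,0,0,0,0,-1.4,0,0,0,0,0,-2,0,0,0,0,0,-2.7,0,0,0,0,0,-3.3,0,0,0,0,0,-3.3,0,0,0,0,0,-3.3,0,0,0,0,0]

```text
t: 10.15
ee_pos: [0.5571, 0.3495, 0.182]
tool_rot: [[-0.002, 0.35, 0.937], [-0.004, 0.937, -0.35], [-1.0, -0.004, -0.001]]
ft_force: [0.1, -0.2, -1.7]
gripper_width: 0.08
```

```bash
python3 -c "
from h import *
to((.467,.084,.18)); p=sensors.sense()['ee_pos']; held((p[0]+.0143,p[1]+.0384),p[2]+.016,.045)
c=cap('side');cv2.imwrite('pics/a4.png',cv2.resize(c['color'][60:340,120:400],None,fx=2,fy=2))"
```

```text
t 10.15 pos [0.5571 0.3495 0.182 ] yaw 69.5 F [ 0.1 -0.2 -1.7] w 6.8
(0.467, 0.084, 0.18) -> [ 0.08  -7.005  0.209] turn [-0.  -0.   0.2]
top n 15 centre [0.5712 0.3861] rim z 0.2094 slope [0.391 0.029]
side n 113 centre [0.5697 0.3853] rim z 0.1946 slope [ 0.013 -0.004]
```

View pics/a4.png

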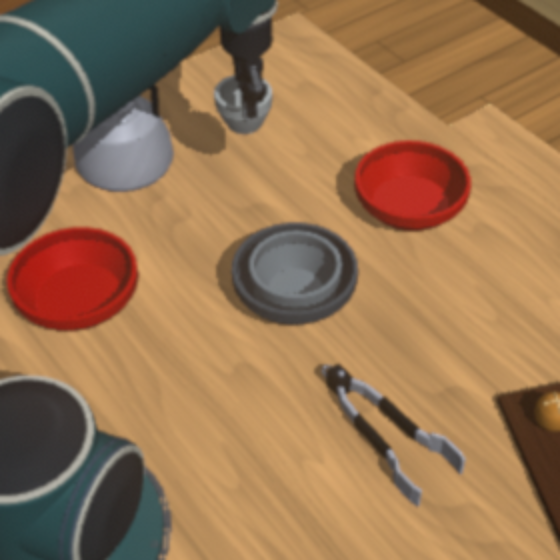

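The crop shows the medium bowl nested level in the large one at (295,265), and the small bowl held level at (245,100).

Call:
apply_moves:
  rows: [0,-0.4,0,0,0,0,0,-1.2,0.05,0,0,0,0,-2.2,0.1,0,0,0,0,-3.2,0.15,0,0,0,0,-4.3,0.19,0,0,0,0,-5.3,0.19,0,0,0,0,-6,0.19,0,0,0,0,-6.35,0.19,0,0,0,0,-6.38,0.19,0,0,0,0,-6.38,0.19,0,0,0]

```text
t: 11.3
ee_pos: [0.4747, 0.1077, 0.1815]
tool_rot: [[-0.005, 0.35, 0.937], [-0.005, 0.937, -0.35], [-1.0, -0.006, -0.002]]
ft_force: [0.6, -0.4, -1.5]
gripper_width: 0.079
```

```bash
python3 -c "
from h import *
p=sensors.sense()['ee_pos']; held((p[0]+.0135,p[1]+.0367),p[2]+.014,.045)
P=[cloud(cap('top')),cloud(cap('side'))]
print('M',bowl(P,(.489,.145),.069,.067)); 
to((.475,.1076,.09),(.475,.1076,.058))"
```

```text
top n 0 centre [0.4882 0.1444] rim z 0.0 slope [0. 0.]
side n 102 centre [0.488  0.1439] rim z 0.1941 slope [-0.029  0.023]
M [(array([0.5035, 0.1467, 0.0793]), 66, np.float64(0.0656)), (array([0.4873, 0.143 , 0.0652]), 293, np.float64(0.0665))]
t 11.5 pos [0.4748 0.1082 0.1814] yaw 69.6 F [-0.3 -0.2 -1.1] w 7.3
(0.475, 0.1076, 0.09) -> [2.285 0.003 0.017] turn [-0.  -0.2  0.4]
(0.475, 0.1076, 0.058) -> [3.085 0.008 0.02 ] turn [-0.  -0.2  0.4]
```

Call:
apply_moves:
  rows: [0.4,0,0,0,0,0,1,0,0,0,0,0,1.6,0,0,0,0,0,2.2,0,0,0,0,0,2.6,0,0,0,0,0,2.85,0,0.01,0,0,0,3,0,0.01,0,0,0,3.03,0,0.01,0,0,0,3.03,0,0.01,0,0,0]

```text
t: 12.4
ee_pos: [0.4748, 0.1075, 0.0607]
tool_rot: [[-0.004, 0.348, 0.937], [-0.005, 0.937, -0.349], [-1.0, -0.006, -0.002]]
ft_force: [-0.0, 0.4, -1.2]
gripper_width: 0.08
```

Call:
apply_moves:
  rows: [0,0,0,0,0,0,0,0,0,0,0,0,0,0,0,0,0,0]
  claw: 11

```text
t: 12.7
ee_pos: [0.4751, 0.1076, 0.0613]
tool_rot: [[-0.003, 0.349, 0.937], [-0.005, 0.937, -0.349], [-1.0, -0.006, -0.002]]
ft_force: [0.6, -0.4, 0.9]
gripper_width: 0.13
```

Call:
apply_moves:
  rows: [-0.2,0,0,0,0,0,-0.6,0,0,0,0,0,-1.2,0,0,0,0,0,-2.2,0,0,0,0,0,-3,0,0,0,0,0,-3,0,0,0,0,0]

```text
t: 13.3
ee_pos: [0.4771, 0.1085, 0.1876]
tool_rot: [[0.004, 0.349, 0.937], [-0.004, 0.937, -0.349], [-1.0, -0.002, 0.005]]
ft_force: [0.7, 0.8, 0.5]
gripper_width: 0.129
```

```bash
python3 -c "
from h import *
to((.43,-.138,.2),(.43,-.138,.1),psi=0)"
```

```text
t 13.3 pos [0.4771 0.1085 0.1876] yaw 69.6 F [0.7 0.8 0.5] w 11.0
(0.43, -0.138, 0.2) -> [-0.293 -6.186  1.046] turn [69.6  0.3 -0.1]
(0.43, -0.138, 0.1) -> [ 2.207 -6.181  1.033] turn [69.6  0.3 -0.1]
```

Call:
apply_moves:
  rows: [-0.3,-0.6,0.1,7,0,0,-0.3,-1.3,0.2,15,0,0,-0.3,-2.1,0.35,23,0,0,-0.3,-2.9,0.5,31,0,0,-0.3,-3.7,0.65,39,0,0,-0.3,-4.5,0.8,47,0,0,-0.3,-5.3,0.9,55,0,0,-0.3,-6,1,63,0,0,-0.3,-6.19,1.05,69,0,0,-0.3,-6.19,1.05,69.5,0,0]
  claw: 80

```text
t: 14.3
ee_pos: [0.4298, -0.1392, 0.2008]
tool_rot: [[0.004, 1.0, -0.002], [-0.004, -0.002, -1.0], [-1.0, 0.004, 0.004]]
ft_force: [-0.7, 1.1, 0.3]
gripper_width: 0.934
```

Run:
```python
from h import *
to((.43,-.138,.1),psi=0)
c=cap('side');d=cap('top')
cv2.imwrite('pics/a5.png',np.hstack([cv2.resize(c['color'][120:330,200:400],(400,420)),cv2.resize(d['color'][120:270,200:340],(392,420))]))
P=[cloud(d),cloud(c)]
print('S',bowl(P,(.489,.144),.045,.074)); print('M',bowl(P,(.489,.144),.069,.067)); print('L',bowl(P,(.489,.145),.095,.058))
for Q in P:
    q=Q.reshape(-1,3); q=q[(q[:,2]>.012)&(q[:,2]<.05)&(q[:,0]>.37)&(q[:,0]<.49)]
    for y0,y1 in((-.255,-.235),(-.235,-.215),(-.215,-.19),(-.06,-.04),(-.04,-.02)):
        s=q[(q[:,1]>y0)&(q[:,1]<y1)]
        if len(s): print(y0,len(s),s[:,0].min().round(4),s[:,0].max().round(4),s[:,1].min().round(4))
```

```text
t 14.3 pos [ 0.4298 -0.1392  0.2008] yaw -0.1 F [-0.7  1.1  0.3] w 79.8
(0.43, -0.138, 0.1) -> [ 2.52  -0.006 -0.039] turn [-0.1  0.2 -0.3]
S [(array([0.4896, 0.1446, 0.043 ]), 189, np.float64(0.0723)), (array([0.5084, 0.1648, 0.068 ]), 130, np.float64(0.0728))]
M [(array([0.4889, 0.1432, 0.0641]), 314, np.float64(0.0669)), (array([0.4896, 0.1462, 0.0651]), 265, np.float64(0.0664))]
L [(array([0.4896, 0.1456, 0.0893]), 326, np.float64(0.0583)), (array([0.491 , 0.1491, 0.0893]), 435, np.float64(0.0578))]
-0.06 35 0.4164 0.4424 -0.0569
-0.04 36 0.4164 0.4391 -0.0382
-0.255 64 0.3864 0.4728 -0.2496
-0.235 82 0.3867 0.4746 -0.235
-0.215 112 0.3865 0.474 -0.2148
-0.06 91 0.4117 0.4492 -0.0598
-0.04 59 0.4129 0.4401 -0.0399
```

View pics/a5.png

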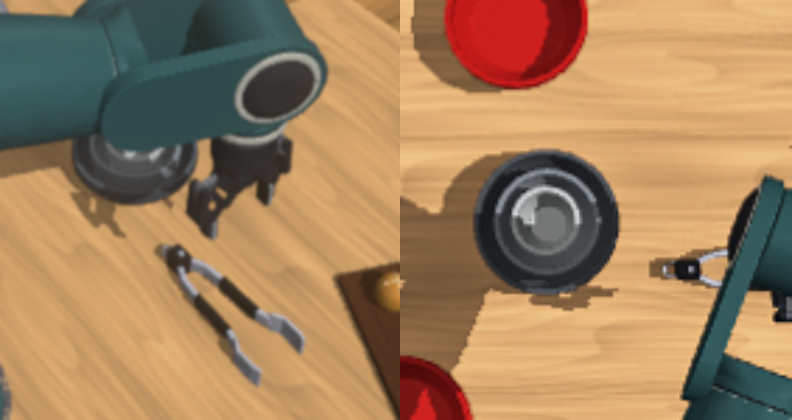

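The crops show the three bowls nested and level, and the open fingers straddling the tongs' grips. The small bowl's rim fits at z 0.072–0.073 with its centre at (0.489,0.144). Next I descend on the tongs.

Call:
apply_moves:
  rows: [0.8,0,0,0,0,0,1.8,0,0,0,0,0,2.8,0,0,0,0,0,3.6,0,-0.03,0,0,0,4.2,0,-0.03,0,0,0,4.6,0,-0.03,0,0.2,-0.2,4.8,0,-0.03,0,0.2,-0.2,4.9,0,-0.03,0,0.2,-0.2,4.9,0,-0.03,0,0.2,-0.2]

```text
t: 15.3
ee_pos: [0.4313, -0.1374, 0.005]
tool_rot: [[0.001, 1.0, 0.005], [-0.0, 0.005, -1.0], [-1.0, 0.001, 0.0]]
ft_force: [0.4, -0.8, 0.6]
gripper_width: 0.937
```

Call:
apply_moves:
  rows: [0,0,0,0,0,0,0,0,0,0,0,0,0,0,0,0,0,0,0,0,0,0,0,0,0,0,0,0,0,0]
  claw: 54
  grip_force: 40

```text
t: 15.8
ee_pos: [0.4321, -0.1379, 0.0065]
tool_rot: [[0.003, 1.0, 0.005], [-0.001, 0.005, -1.0], [-1.0, 0.003, 0.001]]
ft_force: [-0.8, -0.7, 7.1]
gripper_width: 0.635
```

Run:
```python
from h import *
to((.43,-.138,.1))
```

```text
t 15.8 pos [ 0.4321 -0.1379  0.0065] yaw 0.3 F [-0.8 -0.7  7.1] w 54.2
(0.43, -0.138, 0.1) -> [-2.339 -0.044  0.006] turn [-0.   0.1 -0.2]
```

Call:
apply_moves:
  rows: [-0.2,0,0,0,0,0,-0.6,0,0,0,0,0,-1.1,0,0,0,0,0,-1.7,0,0,0,0,0,-2.3,0,0,0,0,0,-2.8,0,0,0,0,0,-3,0,0,0,0,0,-3,0,0,0,0,0]

```text
t: 16.6
ee_pos: [0.4321, -0.1379, 0.1277]
tool_rot: [[0.005, 1.0, 0.005], [-0.002, 0.005, -1.0], [-1.0, 0.005, 0.002]]
ft_force: [0.0, -0.6, -1.1]
gripper_width: 0.632
```

Run:
```python
from h import *
to((.43,-.138,.1))
c=cap('side');d=cap('top')
cv2.imwrite('pics/a6.png',np.hstack([cv2.resize(c['color'][120:330,240:440],(400,420)),cv2.resize(d['color'][120:270,270:410],(392,420))]))
np.save('S6.npy',cloud(c))
for n,Q in(('T',cloud(d)),('S',cloud(c))):
    q=Q.reshape(-1,3); q=q[(q[:,2]>.09)&(q[:,2]<.20)&(q[:,0]>.37)&(q[:,0]<.49)]
    for y0,y1 in((-.27,-.235),(-.235,-.215),(-.215,-.19),(-.19,-.17),(-.06,-.03),(-.04,-.0)):
        s=q[(q[:,1]>y0)&(q[:,1]<y1)]
        if len(s): print(n,y0,len(s),'x',s[:,0].min().round(4),s[:,0].max().round(4),'y',s[:,1].min().round(4),s[:,1].max().round(4),'z',np.percentile(s[:,2],[0,50,95,100]).round(4))
```

```text
t 16.6 pos [ 0.4321 -0.1379  0.1277] yaw 0.3 F [ 0.  -0.6 -1.1] w 54.0
(0.43, -0.138, 0.1) -> [ 0.692 -0.055  0.002] turn [-0.   0.1 -0.3]
T -0.06 60 x 0.4168 0.4444 y -0.0576 -0.0326 z [0.1259 0.1561 0.1633 0.167 ]
T -0.04 58 x 0.4169 0.4415 y -0.0397 -0.0059 z [0.1291 0.1543 0.1604 0.167 ]
S -0.27 113 x 0.3957 0.4734 y -0.2501 -0.235 z [0.1224 0.1437 0.1599 0.1628]
S -0.235 139 x 0.3943 0.476 y -0.2349 -0.215 z [0.1228 0.1469 0.1604 0.1643]
S -0.215 165 x 0.3949 0.4743 y -0.2149 -0.1901 z [0.1217 0.1454 0.1605 0.1641]
S -0.19 97 x 0.4035 0.4634 y -0.1898 -0.1701 z [0.13   0.1464 0.1532 0.1547]
S -0.06 164 x 0.4142 0.445 y -0.0599 -0.0303 z [0.1211 0.1521 0.162  0.1694]
S -0.04 84 x 0.4148 0.4399 y -0.0396 -0.0075 z [0.1233 0.1542 0.1614 0.1639]
```

View pics/a6.png

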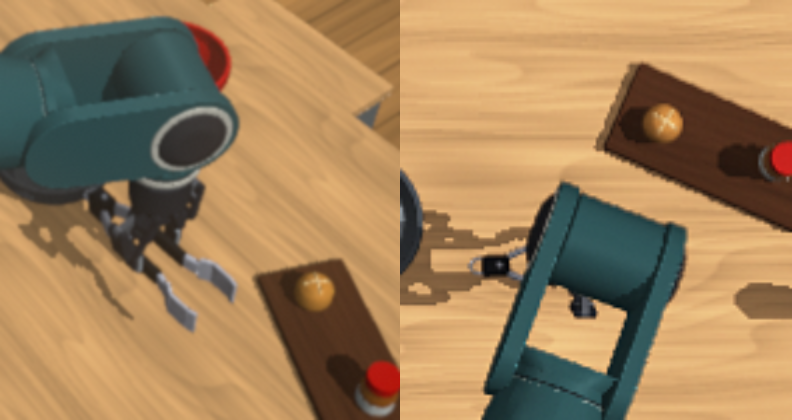

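The crops show the tongs held level with their heads open, and the roll at (314,290) in the side crop.

Run:
```python
from h import *
to((.5415,-.2365,.1277),psi=67)
```

```text
t 16.7 pos [ 0.4314 -0.1376  0.1257] yaw 0.3 F [ 0.1 -0.7 -1.3] w 54.4
(0.5415, -0.2365, 0.1277) -> [-0.04   2.74   2.486] turn [-66.7   0.1  -0.1]
```

Call:
apply_moves:
  rows: [-0.05,0.2,0.2,-6,0,0,-0.05,0.5,0.45,-13,0,0,-0.05,0.85,0.75,-20,0,0,-0.05,1.2,1.1,-28,0,0,-0.05,1.55,1.4,-36,0,0,-0.05,1.9,1.75,-44,0,0,-0.05,2.2,2,-52,0,0,-0.05,2.5,2.3,-59,0,0,-0.05,2.7,2.45,-64,0,0,-0.05,2.74,2.49,-66.7,0,0]

```text
t: 17.7
ee_pos: [0.5416, -0.237, 0.1262]
tool_rot: [[0.0, 0.388, 0.922], [0.0, 0.922, -0.388], [-1.0, 0.0, 0.0]]
ft_force: [-0.3, -0.2, -0.9]
gripper_width: 0.629
```

Call:
apply_moves:
  rows: [0,0,0,0,0,0,0,0,0,0,0,0]

```text
t: 17.9
ee_pos: [0.5411, -0.2368, 0.1248]
tool_rot: [[-0.001, 0.389, 0.921], [0.001, 0.921, -0.389], [-1.0, 0.0, -0.002]]
ft_force: [-0.5, -0.5, -0.0]
gripper_width: 0.634
```

Run:
```python
from h import *
to((.5415,-.2365,.0245),psi=67)
c=cap('side');d=cap('top')
cv2.imwrite('pics/a7.png',np.hstack([cv2.resize(c['color'][200:350,320:470],(400,400)),cv2.resize(d['color'][110:230,310:430],(400,400))]))
s=sensors.sense();R=s['tool_rot'];p=s['ee_pos']
for n,c in(('T',d),('S',c)):
    q=(cloud(c).reshape(-1,3)-p)@R   # tool frame
    m=(abs(q[:,0]+.013)<.022)&(q[:,2]>.04)&(q[:,2]<.13)&(abs(q[:,1])<.06); h=q[m]
    for a in(.05,.065,.08,.095,.11): 
        k=h[(h[:,2]>a)&(h[:,2]<a+.015)]
        if len(k): print(n,a,len(k),'y',k[:,1].min().round(4),k[:,1].max().round(4),'zmax',k[:,2].max().round(4),'x',np.percentile(k[:,0],[1,99]).round(4))
    W=cloud(c).reshape(-1,3); m=(np.hypot(W[:,0]-.62,W[:,1]+.2665)<.035)&(W[:,2]>.03)&(W[:,2]<.07); r=q[m]
    print(n,'roll',m.sum(),'y',r[:,1].min().round(4),r[:,1].max().round(4),'z',r[:,2].min().round(4),r[:,2].max().round(4),'h',W[m,2].max())
```

```text
t 17.9 pos [ 0.5411 -0.2368  0.1248] yaw 67.1 F [-0.5 -0.5 -0. ] w 54.1
(0.5415, -0.2365, 0.0245) -> [2.507 0.009 0.011] turn [ 0.1 -0.1 -0. ]Traceback (most recent call last):
  File "<stdin>", line 13, in <module>
    return umr_minimum(a, axis, None, out, keepdims, initial, where)
ValueError: zero-size array to reduction operation minimum which has no identity
```

View pics/a7.png

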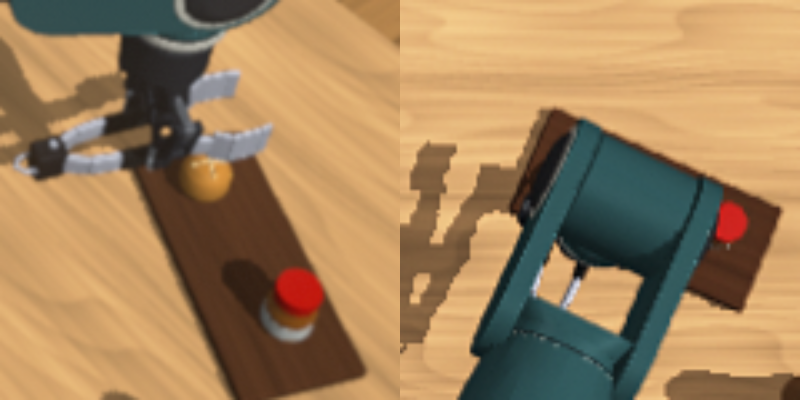

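The side crop shows the tongs above the roll at (205,178) with heads at (240,110). The wrist hides them from the top camera, so I measure from the side view only.

Run:
```python
from h import *
c=cap('side')
s=sensors.sense();R=s['tool_rot'];p=s['ee_pos']
W=cloud(c).reshape(-1,3);q=(W-p)@R
m=(abs(q[:,0]+.013)<.022)&(q[:,2]>.04)&(q[:,2]<.13)&(abs(q[:,1])<.06); h=q[m]
for a in(.05,.065,.08,.095,.11): 
    k=h[(h[:,2]>a)&(h[:,2]<a+.015)]
    if len(k): print(a,len(k),'y',np.percentile(k[:,1],[0,5,50,95,100]).round(4),'zmax',k[:,2].max().round(4),'x',np.percentile(k[:,0],[1,99]).round(4))
m=(np.hypot(W[:,0]-.62,W[:,1]+.2665)<.04)&(W[:,2]>.022)&(W[:,2]<.07); r=W[m]
S=np.load('side1.npy').reshape(-1,3);m=(np.hypot(S[:,0]-.62,S[:,1]+.2665)<.04)&(S[:,2]>.027)&(S[:,2]<.048); r=S[m]
f=least_squares(lambda x:np.hypot(r[:,0]-x[0],r[:,1]-x[1])-.0255,(.62,-.266),loss='soft_l1',f_scale=.002); print('roll side fit',f.x.round(4),len(r))
T=np.load('top1.npy').reshape(-1,3);m=(np.hypot(T[:,0]-.62,T[:,1]+.2665)<.04)&(T[:,2]>.026);print('top rect',cv2.minEnclosingCircle(T[m][:,:2].astype('float32')*1000))
to((.5415,-.2365,.0245),psi=67)
```

```text
0.05 79 y [-0.0344 -0.033  -0.0273  0.0332  0.034 ] zmax 0.0648 x [-0.0334  0.0061]
0.065 99 y [-0.0391 -0.0368 -0.0321  0.0393  0.042 ] zmax 0.0798 x [-0.0337  0.0046]
0.08 100 y [-0.0375 -0.0363  0.0352  0.0399  0.0411] zmax 0.0948 x [-0.0336  0.0055]
0.095 100 y [-0.0366 -0.0356  0.0347  0.0398  0.0433] zmax 0.1097 x [-0.0322  0.0057]
0.11 7 y [-0.033  -0.0328 -0.0304  0.018   0.0383] zmax 0.1119 x [-0.031   0.0044]
roll side fit [ 0.6214 -0.2643] 106
top rect ((621.6657104492188, -267.3236389160156), 25.792171478271484)
t 18.05 pos [ 0.5414 -0.2368  0.1259] yaw 67.1 F [ 0.4  0.2 -1.4] w 54.0
(0.5415, -0.2365, 0.0245) -> [2.535 0.008 0.   ] turn [ 0.1 -0.  -0. ]
```

Call:
apply_moves:
  rows: [0.3,0.06,0.03,0,0,0,0.7,0.06,0.03,0,0,0,1.1,0.06,0.03,0,0,0,1.5,0.06,0.03,0,0,0,1.8,0.06,0.03,0,0,0,2.1,0.06,0.03,0,0,0,2.35,0.06,0.03,0,0,0,2.48,0.06,0.03,0,0,0,2.52,0.06,0.03,0,0,0,2.52,0.06,0.03,0,0,0]

```text
t: 19.05
ee_pos: [0.5435, -0.2351, 0.0252]
tool_rot: [[0.0, 0.389, 0.921], [0.0, 0.921, -0.389], [-1.0, 0.0, 0.0]]
ft_force: [-0.5, -0.3, -1.5]
gripper_width: 0.634
```

```bash
cat > chk.py <<'E'
from h import *
import sys
c=cap('side'); W=cloud(c); s=sensors.sense();R=s['tool_rot'];p=s['ee_pos'];print('tcp',p.round(4),'w',s['gripper_width']*85.4,s['ft_force'])
hsv=cv2.cvtColor(c['color'],cv2.COLOR_BGR2HSV); q=(W-p)@R
near=(abs(q[...,1])<.06)&(q[...,2]>.04)&(q[...,2]<.13)&(q[...,0]>-.045)&(q[...,0]<.03)
roll=near&(hsv[...,1]>130)&(hsv[...,2]>120); st=near&(hsv[...,1]<70)
for n,m in(('roll',roll),('steel',st)):
    k=q[m]; w=W[m]
    if len(k): print(n,len(k),'tool x',np.percentile(k[:,0],[2,98]).round(4),'y',np.percentile(k[:,1],[2,50,98]).round(4),'z',np.percentile(k[:,2],[2,98]).round(4),'world z',np.percentile(w[:,2],[2,98]).round(4))
for a in(.065,.08,.095):
    k=q[st&(q[...,2]>a)&(q[...,2]<a+.015)]; L,Rr=k[k[:,1]<0],k[k[:,1]>0]
    print(a,'right arm y',np.percentile(L[:,1],[5,95]).round(4) if len(L) else 0,'left arm y',np.percentile(Rr[:,1],[5,95]).round(4) if len(Rr) else 0)
if len(sys.argv)>1:
    u,v=proj(c,p+.08*R[:,2])[0].astype(int); u=np.clip(u,80,480);v=np.clip(v,80,340)
    cv2.imwrite('pics/'+sys.argv[1],cv2.resize(c['color'][v-80:v+80,u-80:u+80],(560,560)))
E
python3 chk.py a8.png
```

```text
tcp [ 0.5436 -0.2352  0.0255] w 54.11398874687861 [-0.23040648  0.12040378 -0.8181792 ]
roll 180 tool x [-0.0363  0.0097] y [-0.0193 -0.0057  0.0176] z [0.061  0.1181] world z [0.0159 0.0619]
steel 381 tool x [-0.0335  0.0112] y [-0.0365 -0.0276  0.0414] z [0.0441 0.1181] world z [0.0144 0.0591]
0.065 right arm y [-0.0368 -0.0289] left arm y [0.0349 0.0415]
0.08 right arm y [-0.0362 -0.0297] left arm y [0.0362 0.0411]
0.095 right arm y [-0.0353 -0.0298] left arm y [0.0353 0.0407]
```

View pics/a8.png

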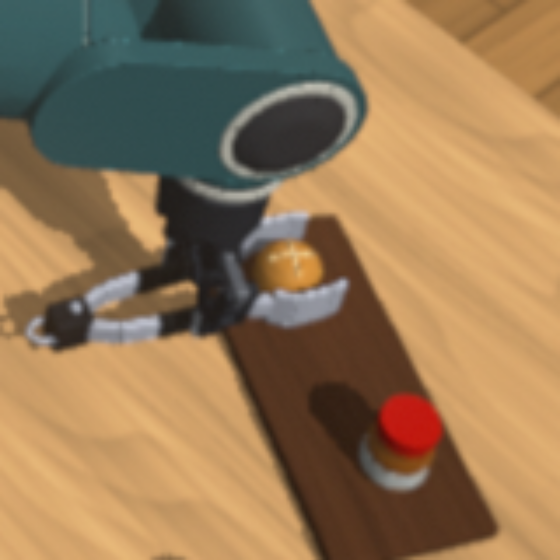

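The roll sits well between the heads at (290,268). Next I squeeze.

Call:
apply_moves:
  rows: [0,0,0,0,0,0,0,0,0,0,0,0]
  claw: 48
  grip_force: 30

```text
t: 19.3
ee_pos: [0.5439, -0.2353, 0.0261]
tool_rot: [[0.001, 0.389, 0.921], [-0.0, 0.921, -0.389], [-1.0, 0.0, 0.002]]
ft_force: [-0.2, 0.3, -0.8]
gripper_width: 0.563
```

Call:
apply_moves:
  rows: [0,0,0,0,0,0,0,0,0,0,0,0,0,0,0,0,0,0,0,0,0,0,0,0]
  claw: 41

```text
t: 19.7
ee_pos: [0.544, -0.2353, 0.0262]
tool_rot: [[0.002, 0.389, 0.921], [-0.001, 0.921, -0.389], [-1.0, 0.0, 0.002]]
ft_force: [-0.4, -0.4, 0.3]
gripper_width: 0.528
```

```bash
python3 chk.py
```

```text
tcp [ 0.544  -0.2353  0.0262] w 44.4972683946414 [ 0.81558381  1.13904526 -0.04550737]
roll 145 tool x [-0.0353  0.0097] y [-0.0153 -0.0026  0.018 ] z [0.0611 0.1205] world z [0.0167 0.0617]
steel 343 tool x [-0.0329  0.0119] y [-0.028  -0.0209  0.036 ] z [0.0483 0.1216] world z [0.0144 0.0592]
0.065 right arm y [-0.0283 -0.0204] left arm y [0.0279 0.0424]
0.08 right arm y [-0.0284 -0.0232] left arm y [0.0262 0.035 ]
0.095 right arm y [-0.0267 -0.0193] left arm y [0.0257 0.0332]
```

Call:
apply_moves:
  rows: [-0.15,0,0,0,0,0,-0.4,0,0,0,0,0,-0.8,0,0,0,0,0,-1.3,0,0,0,0,0,-1.9,0,0,0,0,0,-2.5,0,0,0,0,0,-3,0,0,0,0,0,-3.2,0,0,0,0,0,-3.2,0,0,0,0,0]

```text
t: 20.65
ee_pos: [0.5442, -0.2355, 0.156]
tool_rot: [[0.004, 0.389, 0.921], [-0.002, 0.921, -0.389], [-1.0, 0.0, 0.004]]
ft_force: [-0.2, 0.9, -1.7]
gripper_width: 0.524
```

```bash
python3 chk.py a9.png; python3 -c "
from h import *
import numpy as np
for ps in (67,90,107):
    a=np.radians(ps); u=np.array([np.sin(a),-np.cos(a)]); y=np.array([np.cos(a),np.sin(a)])
    t=np.array([.489,.144])-.085*u-.003*y; to((*t,.165),psi=ps)"
```

```text
tcp [ 0.5438 -0.2353  0.1545] w 44.97506162413453 [ 0.12165275 -0.40357471 -1.97471485]
roll 158 tool x [-0.0365 -0.0219] y [-0.0158 -0.003   0.0156] z [0.0606 0.1016] world z [0.1767 0.1913]
steel 378 tool x [-0.0342  0.0037] y [-0.0288 -0.021   0.0329] z [0.0449 0.1106] world z [0.151  0.1889]
0.065 right arm y [-0.0289 -0.0227] left arm y [0.0273 0.0337]
0.08 right arm y [-0.0291 -0.0238] left arm y [0.0278 0.0326]
0.095 right arm y [-0.0274 -0.0197] left arm y [0.027  0.0336]
t 20.7 pos [ 0.5438 -0.2353  0.1545] yaw 67.1 F [ 0.1 -0.4 -2. ] w 45.0
(np.float64(0.40958489407107473), np.float64(0.17445063136123096), 0.165) -> [-0.278  8.134 -7.071] turn [ 0.1  0.1 -0. ]
t 20.7 pos [ 0.5438 -0.2353  0.1545] yaw 67.1 F [ 0.1 -0.4 -2. ] w 45.0
(np.float64(0.40399999999999997), np.float64(0.141), 0.165) -> [-0.278  7.309 -6.875] turn [-22.9   0.1   0. ]
t 20.7 pos [ 0.5438 -0.2353  0.1545] yaw 67.1 F [ 0.1 -0.4 -2. ] w 45.0
(np.float64(0.4085912108573102), np.float64(0.11627949083067828), 0.165) -> [-0.277  6.784 -6.529] turn [-39.9   0.1   0. ]
```

View pics/a9.png

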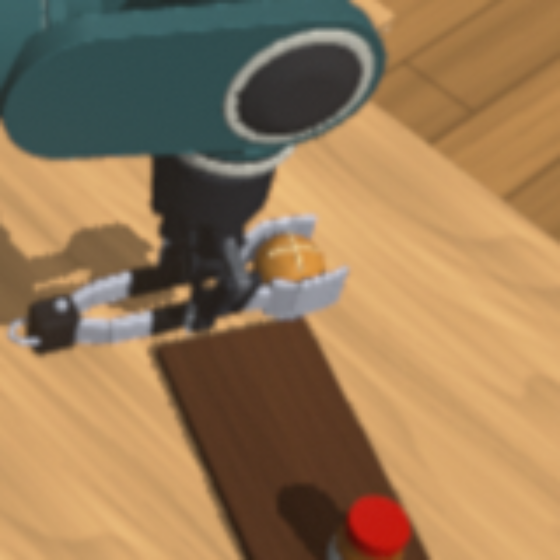

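The roll is up off the board and held only by the heads at (293,260). Next I carry it to the bowl.

Call:
apply_moves:
  rows: [0,0.2,-0.15,0,0,0,0,0.6,-0.5,0,0,0,0,1.2,-1,0,0,0,0,1.9,-1.6,0,0,0,0,2.6,-2.2,0,0,0,0,3.3,-2.8,0,0,0,0,4,-3.4,0,0,0,0,4.7,-4,0,0,0,0,5.2,-4.45,0,0,0,0,5.5,-4.7,0,0,0]

```text
t: 21.7
ee_pos: [0.4546, 0.0426, 0.153]
tool_rot: [[0.001, 0.387, 0.922], [-0.0, 0.922, -0.387], [-1.0, -0.0, 0.001]]
ft_force: [-0.0, -0.4, -1.7]
gripper_width: 0.515
```

```bash
python3 chk.py; python3 -c "
from h import *
to((.4127,.174,.155),(.4127,.174,.128),psi=67)"
```

```text
tcp [0.4544 0.0436 0.1531] w 44.81742904092575 [ 0.726266    0.64070368 -2.41241889]
roll 119 tool x [-0.0349 -0.0214] y [-0.0166 -0.0054  0.0152] z [0.0613 0.103 ] world z [0.1746 0.188 ]
steel 397 tool x [-0.0324  0.0061] y [-0.0305 -0.0216  0.0319] z [0.042  0.1111] world z [0.147  0.1855]
0.065 right arm y [-0.0311 -0.0232] left arm y [0.0219 0.0336]
0.08 right arm y [-0.0298 -0.0239] left arm y [0.0275 0.0325]
0.095 right arm y [-0.0281 -0.0213] left arm y [0.0239 0.031 ]
t 21.75 pos [0.4544 0.0436 0.1531] yaw 67.2 F [ 0.7  0.6 -2.4] w 44.8
(0.4127, 0.174, 0.155) -> [-0.048  2.604 -2.223] turn [ 0.2  0.  -0. ]
(0.4127, 0.174, 0.128) -> [ 0.627  2.603 -2.223] turn [ 0.2  0.  -0. ]
```

Call:
apply_moves:
  rows: [0,0.3,-0.25,0,0,0,0,0.8,-0.7,0,0,0,0,1.4,-1.2,0,0,0,0,2,-1.7,0,0,0,0,2.4,-2.05,0,0,0,0,2.58,-2.2,0,0,0,0.2,2.61,-2.22,0,0,0,0.45,2.61,-2.22,0,0,0,0.6,2.61,-2.22,0,0,0,0.6,2.61,-2.22,0,0,0]

```text
t: 22.75
ee_pos: [0.4126, 0.1733, 0.1275]
tool_rot: [[-0.001, 0.388, 0.922], [-0.001, 0.922, -0.388], [-1.0, -0.001, -0.001]]
ft_force: [0.6, 0.1, -2.2]
gripper_width: 0.526
```

```bash
python3 chk.py
python3 - <<'E'
from h import *
c,d=cap('side'),cap('top')
cv2.imwrite('pics/a10.png',np.hstack([cv2.resize(c['color'][110:270,190:350],(400,400)),cv2.resize(d['color'][140:260,190:310],(400,400))]))
for n,k in(('T',d),('S',c)):
    W=cloud(k);hsv=cv2.cvtColor(k['color'],cv2.COLOR_BGR2HSV)
    m=(np.hypot(W[...,0]-.489,W[...,1]-.144)<.045)&(W[...,2]>.1)&(hsv[...,1]>120)&(hsv[...,2]>110)
    w=W[m]; print(n,len(w),w.min(0).round(4) if len(w) else '',w.max(0).round(4) if len(w) else '', w.mean(0).round(4))
P=[cloud(d),cloud(c)]
print('M',bowl(P,(.489,.144),.069,.067)); print('L',bowl(P,(.489,.145),.095,.058)); print('S',bowl(P,(.489,.144),.045,.074))
E
```

```text
tcp [0.4129 0.1735 0.1283] w 44.829727097344744 [ 0.9808514   0.01203454 -1.42917324]
roll 104 tool x [-0.0352 -0.021 ] y [-0.0163 -0.004   0.0099] z [0.0626 0.1029] world z [0.1493 0.1635]
steel 383 tool x [-0.0313  0.0072] y [-0.0305 -0.0217  0.0328] z [0.0417 0.1117] world z [0.1211 0.1596]
0.065 right arm y [-0.0306 -0.0234] left arm y [0.0248 0.0328]
0.08 right arm y [-0.0306 -0.0222] left arm y [0.0255 0.035 ]
0.095 right arm y [-0.0281 -0.0208] left arm y [0.0232 0.0328]
T 32 [0.4885 0.1239 0.1427] [0.5138 0.1553 0.1627] [0.5029 0.1332 0.1531]
S 118 [0.4672 0.1232 0.1286] [0.5255 0.1613 0.164 ] [0.4867 0.1402 0.1564]
M [(array([0.4892, 0.1441, 0.0643]), 184, np.float64(0.0668)), (array([0.4884, 0.1431, 0.062 ]), 344, np.float64(0.0667))]
L [(array([0.4887, 0.1458, 0.0898]), 258, np.float64(0.0578)), (array([0.4892, 0.1463, 0.0869]), 564, np.float64(0.0577))]
S [(array([0.4899, 0.1449, 0.0431]), 86, np.float64(0.0726)), (array([0.4881, 0.1441, 0.0414]), 174, np.float64(0.0727))]
```

View pics/a10.png

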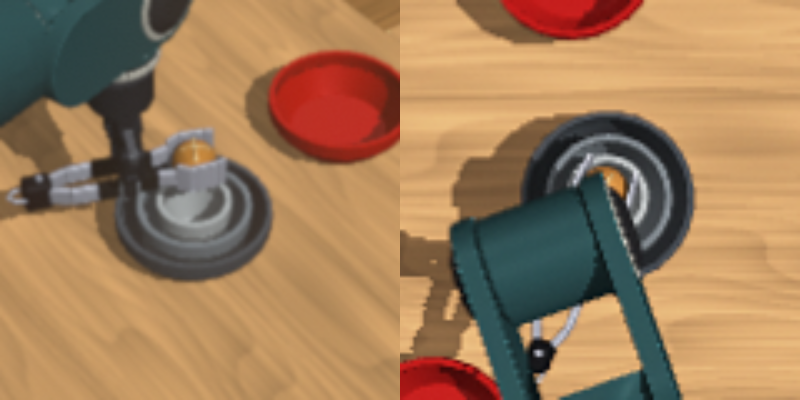

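The crops show the roll in the tongs over the middle of the three nested bowls: side (195,157), top (610,185). The grip is steady, so I hand in.

```bash
python3 -c "
from h import *
print(sign_off()); to((.4127,.174,.128))"
```

```text
the job is handed in; nothing more can be done
None
the job is handed in; nothing more can be done
```

I nested the medium bowl in the large one and the small bowl in the medium one. Then I took up the tongs, closed them on the roll, lifted it off the board and held it over the small bowl. I handed the job in with the roll and tongs still held, after about 23 s of the allowed 72 s.

**Bowls:** the last checks put the rims at about 58, 67 and 73 mm, against 58, 67 and 74 mm expected. The centres agree within about 2 mm, and the bowls look level in the last picture.

**Roll:** it is within about 3 mm of the small bowl's middle, with its underside about 46 mm above the rim. It showed no slip in the tongs during the carry, and the grips read 45 mm. I did not touch the jar, mill or kettle.

**Checks that failed or disagreed:**
- The wrist partly hid the heads and roll from the top camera, so the last roll position rests mainly on the side view.
- Some circle fits were thrown off by the neighbouring rims and I disregarded them.
- After hand-in I could not read the pose again.

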